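Load a spice jar through a self-closing gate

ROBOT

A 6-joint arm with a two-finger parallel gripper is mounted at the origin on the work surface; the furniture and walls round the work are solid. World frame = base frame: x ahead of the robot, y to its left, z up, the work surface at z = 0. Lengths are in m, angles in rad, forces in N, time in s.
With the tool pointing down it reaches from about 0.325 to 0.925 m from the base axis. Payload 3.1 kg.
Tool frame: the origin (TCP) lies on the centre line of the jaws, within the pads' length; the fingertips stand 8 mm ahead of it and the grasp point (between the pads) lies 11 mm behind it; z points along the fingers, y is the line along which they close (so a half turn about z gives the same grasp; the last joint's range is limited). The gripper opens to 85 mm and grips with 20 to 120 N. Pads are 22 mm wide; open, the fingers measure 114 mm over their backs; the gripper's body (76 mm by 85 mm) begins 54 mm behind the grasp point. The pads swing forward as they close: fully open they stand 13 mm farther back than shut.
Start: joints at [1.065, 0.217, 1.613, -0, 1.311, -0.112], TCP at [0.24, 0.577, 0.239] pointing down, gripper open.
Joint ranges: [-2.75, 2.75], [-0.78, 2.1], [0.31, 2.55], [-1.13, 4.27], [0.13, 2.63], [-2.58, 2.58]. Speed limits (rad/s): [2.79, 2.79, 3.14, 3.14, 3.14, 3.14].

INTERFACE

Orientations are given as a rotation vector (axis times angle).
In Python, from rig import bot, vision gives the robot as it stands.
- The arm moves only by the tool servo_tool, never from a script. Its argument "steps" is text: rows parted by semicolons, each of 5 numbers parted by spaces: the closure in counts, from 0 (fully open) to 255 (shut), then the shift along the tool's x, y, z in mm, then the turn about the tool's z in degrees. In form: hand tx ty tz twist; .... A call has 1 to 5 rows; each row is the pose to reach, as a shift and turn from the pose commanded when the call began, along the tool's axes at that moment; what a row does not reach only later rows make up. A row lasts 1/12 s, in which the tool goes at most 41.7 mm and 7.16 degrees, less where a joint would pass 70% of its speed; a pose out of reach is approached as far as the arm can. A call with a gripper value outside its range is refused whole. The fingers move at their own pace and stop on an object; "newtons" is the grip in N (left out, the last holds). Time passes only in rows, so rows that repeat a pose let the fingers close. It gives the time, the measured TCP pose, the force, the opening and the grip force at its end, in the units of the state.
- bot.observe(): the state, without advancing time (a new reading comes with each control period).
- vision.camera(name): name is "scene" or "top" or "wrist"; returns the picture (420x560x3 uint8, red, green, blue); there is no depth.
- vision.calibration(name): a dict with "fx", "fy", "cx", "cy" (pixels), "R" (3x3) and "t" (3): a world point X has camera coordinates R X + t; the wrist camera has in their place "hand_eye" (4x4, takes a point from camera to tool coordinates, whose origin is the TCP and whose axes are the flange's). Camera axes: x right, y down, z forward; pixel columns grow to the right and rows downward; lengths in m; the calibration is good to about 2 mm. A picture is of the moment at which its call begins: read the wrist's pose just before it. calibration takes no time and is no camera call.
- bot.sign_off(): hands the job in; it is judged then, once.
The state is a dict: "time_s": time; "joint_positions": joint angles; "qd": joint speeds; "tau": joint torques, N m; "eef_pos": TCP position; "eef_rot": TCP orientation; "force": force on the tool from outside, world axes, zero at the start; "torque": the same for the moment, N m; "width": finger opening in m; "finger_force": force on a finger pad.
Only numpy, scipy, OpenCV 4.12 (cv2) and the standard library are available. Lean on these libraries where they do the work, as an engineer would, in place of code of your own. Each camera call takes 0.05 s, during which the arm holds its last target. There are 200 camera calls.

TASK

Stand the green-capped spice jar upright on the porch of the wooden jar lane, in front of the shut blue gate, then slide it along the floor of the lane so that the jar itself swings the gate open and passes right through. Go on until the jar meets the red sprung end pad, press it there with about 8 newtons (never more than 14) for about half a second, and let go. Leave the jar standing upright inside behind the shut gate, do not lift it over the gate, and leave the yellow-capped jar and the honey jar where they are.

Things in the scene. Friction and masses are not known exactly. Their poses are not given: they have to be found in the camera images.
- green_jar_mid (a point): Centre (half-way up, 50 mm above the base) of the loose spice jar with the green cap: round, 41 mm across, 99 mm tall, about 0.11 kg; the cap, 41 mm across, is its top 21 mm. Held by the cap alone it swivels between the fingers under a load; a flat push from behind (shut fingers, from about 45 mm above the counter upward) keeps it upright.
- yellow_jar: The other spice jar, yellow cap, 44 mm across, 100 mm tall; origin at the centre of its base. A bystander: leave it.
- honey_jar: Loose honey jar with a red cap, 58 mm across, 86 mm tall; origin at the centre of its base. A bystander.
- lane: The jar lane, a light wooden channel fixed to the counter, 275 x 96 mm. Origin on the counter top under the lane's middle line at the shut gate; x points along the lane in the direction of travel, y to its left, z up. Its floor (top at z = 0.006) runs from x = -0.095 to 0.180. The floor has a slick white liner. The jar's middle travels along y = 0. All x, y, z below are in this frame.
- porch (a point): Middle of the porch floor, at x = -0.052, y = 0, z = 0.006 of the lane; same axes. Here the jar is first stood. The porch (x = -0.095 to 0) is open above, between low guides 28 mm high whose inner faces are at y = -0.028 and +0.028. A jar here touches the gate when its middle is at about x = -0.024.
- gate_foot (a point): Point on the lane floor (z = 0.006) at x = 0, y = 0, under the middle of the shut gate; same axes. Behind it the right wall's inner face is at y = -0.028 and the left wall's at y = +0.040 (set back to take the open gate); both are 52 mm high over the counter and open above.
- gate (a joint): Angle of the blue gate, rad: 0 shut, to 1.6 as it swings inward (only) about an upright post (76 mm high) at x = 0, y = +0.036. A spring shuts it (0.5 to 1.5 N at its end). It is 66 mm long, 4 mm thick, and spans heights 30 to 70 mm over the counter. It leans on the jar, and on whatever pushes it, and falls shut once that is out and the jar's middle is beyond about x = 0.072.
- end_stop: End stop at the lane's back; origin is only the fixed rail end (x = 0.172). A carriage up to 91 mm high is clamped on the rail, its place differs and is not reported. Its red pad (34 mm wide, heights 50 to 86 mm) is sprung, 1 N per mm, yields 16 mm to +x. A jar's middle is between x = 0.083 and 0.120 when it first meets the pad: find it by feel. Pressing over 14 N is too hard.
Mind the look-alikes: they are no part of the job. What is shaped like the part that bears green_jar_mid but turquoise is not meant.

How it is judged:
On the way, in this order (a step that is already met when the one before it is completed fails the run):
1. the green-capped jar stands upright on the porch floor before the shut gate (x of green_jar_mid in the frame of lane between -0.085 and -0.018 m and y of green_jar_mid in the frame of lane between -0.024 and 0.024 m and z of green_jar_mid in the frame of lane below 0.062 m and angle between green_jar_mid's own z axis and vertical below 0.15 rad and value of joint gate below 0.1 rad), for 0.2 s.
2. the jar, down in the lane, is swinging the gate open (value of joint gate above 0.5 rad and contact force between green_jar and gate above 0.1 N and x of green_jar_mid in the frame of lane between -0.02 and 0.08 m and y of green_jar_mid in the frame of lane between -0.024 and 0.024 m and z of green_jar_mid in the frame of lane below 0.062 m), for 0.05 s.
3. the jar is through and is pressed against the end pad with 4 to 14 N (x of green_jar_mid in the frame of lane above 0.075 m and y of green_jar_mid in the frame of lane between -0.024 and 0.024 m and z of green_jar_mid in the frame of lane below 0.062 m and contact force between green_jar and end_stop between 4 and 14 N), for 0.3 s.
At the end, for the whole second after the job is handed in: The green-capped jar stands upright (within 0.1 rad) and at rest on the lane floor behind the gate, its middle more than 72 mm past the gate line and within 24 mm of the lane's middle line, and the gate is shut (within 0.08 rad) and still (x of green_jar_mid in the frame of lane between 0.072 and 0.14 m and y of green_jar_mid in the frame of lane between -0.024 and 0.024 m and z of green_jar_mid in the frame of lane below 0.062 m and angle between green_jar_mid's own z axis and vertical below 0.1 rad and value of joint gate below 0.08 rad and velocity of joint gate below 0.1 rad/s and linear speed of green_jar below 0.01 m/s); the robot touches nothing.
It fails at once if the jar presses the end stop with more than 14 N (contact force between green_jar and end_stop above 14 N).
It fails at once if the jar is lifted over the gate or dropped in from above (more than 12 mm off the floor at or behind the gate) (x of green_jar_mid in the frame of lane between -0.018 and 0.14 m and y of green_jar_mid in the frame of lane between -0.05 and 0.05 m and z of green_jar_mid in the frame of lane above 0.068 m).
It fails at once if the green-capped jar is tipped by more than 0.4 rad (angle between green_jar_mid's own z axis and vertical above 0.4 rad).
It fails at once if the yellow-capped jar is moved by more than 20 mm (distance of yellow_jar from where it was at the start of the episode above 0.02 m).
It fails at once if the honey jar is moved by more than 20 mm (distance of honey_jar from where it was at the start of the episode above 0.02 m).
It also fails if it takes over 64 s, if anything falls off the work surface, if the arm or the gripper's body presses on something with over 40 N, if the wrist force passes 120 N, or if a joint passes its speed limit or range.

## Working session

There is one attempt and no reset: what is moved stays moved. The work goes in short steps, Python scripts to look and compute and a tool call to move; the robot and the scene stay as the last step left them, time stands still between calls to the robot, and variables do not carry over. Pictures are saved under pics/ and viewed, at most 10 in all, crops included, and the job is handed in when it is done.

Besides the shell and the picture viewer there is one more tool, called after "Call:" in YAML: its name, and indented under it one key for each argument. servo_tool: Moves the arm, as the interface text tells. Its arguments: {"type":"object","properties":{"steps":{"type":"string"},"newtons":{"type":"number"}},"required":["steps"]}

```bash
mkdir -p pics; ls; python3 - <<'E'
from rig import bot, vision
import cv2,numpy as np
s=bot.observe();print(s)
for n in("scene","top"):
    im=vision.camera(n);cv2.imwrite(f"pics/{n}0.png",im[:,:,::-1])
    c=vision.calibration(n);print(n,c)
print(vision.calibration("wrist"))
E
```

```text
pics
{'time_s': 0.0, 'joint_positions': array([ 1.06478487e+00,  2.17771911e-01,  1.61494341e+00, -1.15335864e-05,
        1.31127579e+00, -1.12230199e-01]), 'qd': array([-0.00126391, -0.00047003, -0.00162595, -0.00031415,  0.00079008,
       -0.00037429]), 'tau': array([-5.08191242e-04, -3.96862471e+01, -3.03841782e+01, -2.81298526e-04,
        9.95322713e-03, -1.37909012e-05]), 'eef_pos': array([0.23941352, 0.57646464, 0.23795238]), 'eef_rot': array([-0.61441581, -3.08018949,  0.00359342]), 'force': array([-0.9194325 ,  0.27005448, -0.76305046]), 'torque': array([0.0237576 , 0.04364215, 0.00988184]), 'finger_force': 0.0, 'width': 0.08532168342112936}
scene {'fx': 487.9851788466172, 'fy': 487.9851788466172, 'cx': 282.6104810041163, 'cy': 201.79454883470493, 'R': array([[ 0.85294107, -0.52196639, -0.00652765],
       [-0.39359689, -0.63485887, -0.66485766],
       [ 0.34288921,  0.56965367, -0.74694155]]), 't': array([-0.46362987,  0.28549184,  1.0070679 ])}
top {'fx': 497.9061872079326, 'fy': 497.9061872079326, 'cx': 280.89518009141784, 'cy': 207.568061824078, 'R': array([[ 0.01007107, -0.99957127,  0.02749262],
       [-0.99830806, -0.01162534, -0.05697248],
       [ 0.05726767, -0.02687233, -0.99799714]]), 't': array([0.0317822 , 0.56422987, 1.29359759])}
{'fx': 336.08410838282197, 'fy': 336.08410838282197, 'cx': 280.70415118557565, 'cy': 207.16740645916957, 'hand_eye': array([[-7.80572388e-04, -9.54746534e-01, -2.97419648e-01,
         7.63902821e-02],
       [ 9.99999657e-01, -6.62459855e-04, -4.97918920e-04,
         7.40358591e-04],
       [ 2.78357786e-04, -2.97419935e-01,  9.54746723e-01,
        -1.33799339e-01],
       [ 0.00000000e+00,  0.00000000e+00,  0.00000000e+00,
         1.00000000e+00]])}
```

View pics/scene0.png

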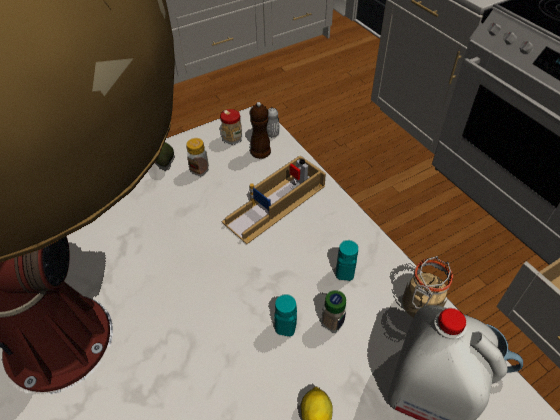

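View pics/top0.png

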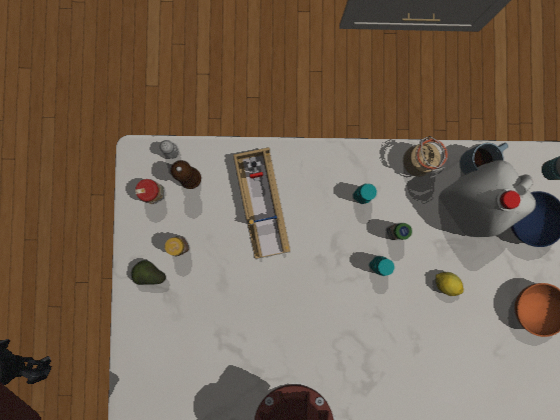

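The scene picture shows the green-capped jar at (335,298), between two turquoise decoys at (285,314) and (347,260). In the top picture the jar is at (402,231). The lane there runs from its porch end at (270,258) to its back at (252,150), with the gate near (262,220).

```bash
cat > h.py <<'E'
import numpy as np,cv2
from rig import bot,vision
def ray(n,uv,z):
    c=vision.calibration(n);R=np.array(c["R"]);t=np.array(c["t"])
    d=R.T@np.array([(uv[0]-c["cx"])/c["fx"],(uv[1]-c["cy"])/c["fy"],1]);o=-R.T@t
    return o+d*(z-o[2])/d[2]
E
python3 - <<'E'
from h import *
im=cv2.imread("pics/top0.png")
a=cv2.resize(im[140:270,225:300],None,fx=4.5,fy=4.5,interpolation=cv2.INTER_CUBIC)
b=cv2.resize(im[180:280,360:420],None,fx=5.85,fy=5.85,interpolation=cv2.INTER_CUBIC)
cv2.imwrite("pics/crop.png",np.hstack([a,b[:585]]) )
print(a.shape,b.shape)
hsv=cv2.cvtColor(im,cv2.COLOR_BGR2HSV)
# gate blue
def cents(m,lab):
    n,l,s,c=cv2.connectedComponentsWithStats(m)
    for i in range(1,n):
        if s[i,4]>8: print(lab,s[i],c[i].round(1))
cents(cv2.inRange(hsv[140:270,225:300],(100,100,40),(125,255,255)),"blue")
cents(cv2.inRange(hsv[140:270,225:300],(0,120,80),(8,255,255)),"red")
cents(cv2.inRange(hsv[180:280,360:420],(40,60,20),(80,255,255)),"green")
E
```

```text
(585, 338, 3) (585, 351, 3)
blue [29 76 23  6 34] [40.7 78.6]
red [25 32 13  5 36] [31. 34.]
green [ 34  43  18  16 147] [42.  50.7]
```

View pics/crop.png

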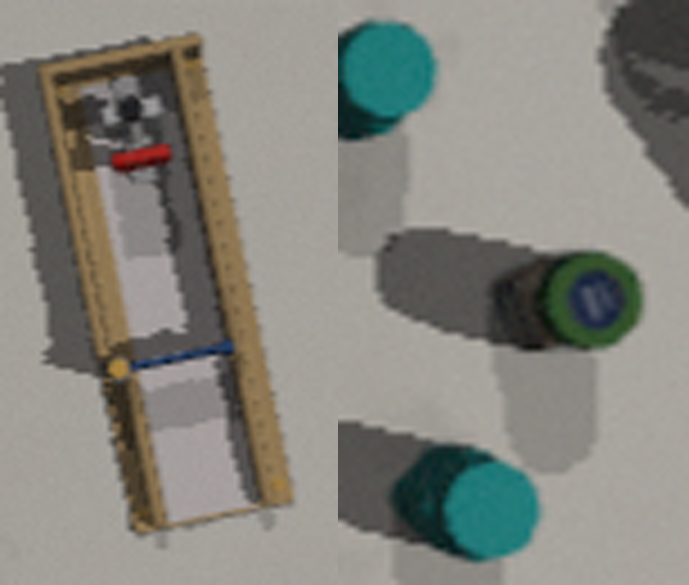

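The crop shows the green cap's middle at (593,300), well apart from the turquoise caps. The gate post is at (120,369), the gate's free end at (232,348) and the red pad at (141,158). The lane's outer corners are at (42,72), (200,38), (292,500) and (137,530).

```bash
cat >> h.py <<'E'
def w2tool(s,p):
    from scipy.spatial.transform import Rotation as Ro
    return Ro.from_rotvec(s["eef_rot"]).inv().apply(np.array(p)-s["eef_pos"])*1000
E
python3 - <<'E'
from h import *
from scipy.spatial.transform import Rotation as Ro
L=lambda u,v:(225+u/4.5,140+v/4.5)
jar=ray("top",(360+255/5.85,180+300/5.85),.099);print("jar",jar)
im=cv2.imread("pics/scene0.png");hsv=cv2.cvtColor(im,cv2.COLOR_BGR2HSV)
m=cv2.inRange(hsv[280:335,315:355],(40,80,20),(80,255,255));ys,xs=np.nonzero(m);print("green scene",315+xs.min(),315+xs.max(),280+ys.min(),280+ys.max())
print("jar from scene, cap mid",ray("scene",(315+(xs.min()+xs.max())/2,280+(ys.min()+ys.max())/2),.089))
P=[((120,369),.076,(0,.036)),((232,348),.07,(0,-.030)),((42,72),.052,(.18,.048)),((200,38),.052,(.18,-.048)),((292,500),.028,(-.095,-.048)),((137,530),.028,(-.095,.048))]
W=np.array([ray("top",L(*a),z)[:2] for a,z,_ in P]);Q=np.array([q for *_,q in P])
print(W.round(4))
A=W-W.mean(0);B=Q-Q.mean(0)
th=np.arctan2((B[:,0]*A[:,1]-B[:,1]*A[:,0]).sum(),(A*B).sum());R=np.array([[np.cos(th),-np.sin(th)],[np.sin(th),np.cos(th)]])
t=W.mean(0)-R@Q.mean(0);print("lane",t,np.degrees(th));print(((W-t)@R-Q).round(4)*1000)
print("porch",R@[-.052,0]+t)
for k in("yellow",):
    print("yellow",ray("top",(175,246),.1),"honey",ray("top",(148,190),.086))
s=bot.observe();print(Ro.from_rotvec(s["eef_rot"]).as_matrix().round(3));print(w2tool(s,[*jar[:2],.2]))
E
```

```text
jar [ 0.50389202 -0.26381512  0.099     ]
green scene 325 345 291 318
jar from scene, cap mid [ 0.49924232 -0.2705179   0.089     ]
[[0.5234 0.1123]
 [0.536  0.05  ]
 [0.6929 0.1597]
 [0.7137 0.0699]
 [0.4503 0.0138]
 [0.4323 0.1028]]
lane [0.53061614 0.07780022] 12.139334778211065
[[ 0.2 -0.8]
 [-0.6  1.7]
 [-4.2 -2.1]
 [-2.6  1.8]
 [ 3.   2.3]
 [ 4.2 -2.9]]
porch [0.47977891 0.06686515]
yellow [0.46228744 0.29714499 0.1       ] honey [0.59952841 0.36922196 0.086     ]
[[-0.923  0.384 -0.001]
 [ 0.384  0.923 -0.002]
 [ 0.    -0.002 -1.   ]]
[-566.69121061 -674.42579805   39.41969412]
```

Call:
servo_tool:
  steps: "0 -26.5 -31.5 0 -7; 0 -53 -63 0 -14; 0 -79.5 -94.5 0 -21; 0 -106 -126 0 -28; 0 -132.5 -157.5 0 -35"

```text
time_s: 0.52
eef_pos: [0.3004, 0.3828, 0.2386]
eef_rot: [0.332, -3.123, 0.002]
force: [1.4, 0.2, 0.5]
width: 0.0854
finger_force: 0.0
```

Call:
servo_tool:
  steps: "0 -4 -41 0 0; 0 -8 -82 0 0; 0 -12 -123 0 0; 0 -16 -164 0 0; 0 -19 -205 0 0"

```text
time_s: 0.93
eef_pos: [0.3608, 0.1863, 0.239]
eef_rot: [-0.323, 3.125, -0.0]
force: [0.7, -0.5, 0.3]
width: 0.0853
finger_force: 0.0
```

Call:
servo_tool:
  steps: "0 -4 -41 0 0; 0 -8 -82 0 0; 0 -12 -123 0 0; 0 -16 -164 0 0; 0 -19 -205 0 0"

```text
time_s: 1.35
eef_pos: [0.4214, -0.0107, 0.2392]
eef_rot: [-0.322, 3.125, 0.0]
force: [0.4, 0.8, -0.1]
width: 0.0855
finger_force: 0.0
```

Call:
servo_tool:
  steps: "0 -4 -41 0 0; 0 -8 -82 0 0; 0 -12 -123 0 0; 0 -16 -164 0 0; 0 -19 -205 0 0"

```text
time_s: 1.77
eef_pos: [0.4818, -0.2075, 0.2388]
eef_rot: [0.321, -3.125, -0.001]
force: [0.8, 1.0, -0.0]
width: 0.0853
finger_force: 0.0
```

```bash
cat >> h.py <<'E'
def wray(s,uv,z):
    from scipy.spatial.transform import Rotation as Ro
    c=vision.calibration("wrist");H=np.array(c["hand_eye"]);R=Ro.from_rotvec(s["eef_rot"]).as_matrix()
    o=R@H[:3,3]+s["eef_pos"];d=R@H[:3,:3]@np.array([(uv[0]-c["cx"])/c["fx"],(uv[1]-c["cy"])/c["fy"],1])
    return o+d*(z-o[2])/d[2]
E
python3 - <<'E'
from h import *
s=bot.observe();im=vision.camera("wrist")[:,:,::-1].copy();cv2.imwrite("pics/w1.png",im)
hsv=cv2.cvtColor(im,cv2.COLOR_BGR2HSV)
m=cv2.inRange(hsv,(45,80,30),(80,255,255))
n,l,st,c=cv2.connectedComponentsWithStats(m)
for i in range(1,n):
    if st[i,4]>100: print(st[i],c[i], wray(s,c[i],.099))
print(w2tool(s,[.503,-.265,.05]),s["joint_positions"])
E
```

```text
[ 189  181   46   49 1007] [211.1817279  204.92949355] [ 0.50074372 -0.26312438  0.099     ]
[ -9.07147092 -60.75301494 188.76397315] [-5.40584596e-01  2.85095299e-03  1.84882733e+00  2.83095429e-04
  1.29062110e+00 -2.31641864e+00]
```

View pics/w1.png

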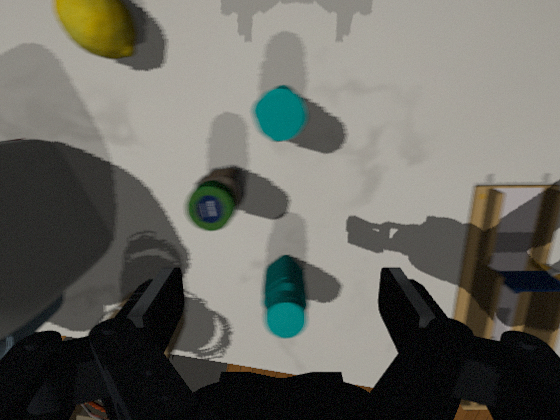

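The wrist picture shows the green cap at (211,205), which puts the jar at (0.501, -0.263). That agrees with the top view to 3 mm, and the fingers have free room on both sides.

Call:
servo_tool:
  steps: "0 -4 -30 0 0; 0 -8 -59 0 0; 0 -8 -59 35 0; 0 -8 -59 75 0; 0 -8 -59 100 0"

```text
time_s: 2.23
eef_pos: [0.5002, -0.261, 0.1358]
eef_rot: [0.32, -3.122, -0.004]
force: [-0.6, -0.2, -1.3]
width: 0.0854
finger_force: 0.0
```

Call:
servo_tool:
  steps: "0 0 0 25 0; 0 0 0 50 0; 0 0 0 75 0; 0 0 0 89 0; 0 0 0 89 0"

```text
time_s: 2.65
eef_pos: [0.4982, -0.259, 0.0457]
eef_rot: [0.322, -3.118, -0.01]
force: [0.0, 1.5, -0.0]
width: 0.0851
finger_force: 0.0
```

Call:
servo_tool:
  steps: "80 0 0 0 0; 160 0 0 0 0; 255 0 0 0 0; 255 0 0 0 0; 255 0 0 0 0"
  newtons: 35

```text
time_s: 3.07
eef_pos: [0.5033, -0.2626, 0.0525]
eef_rot: [-0.322, 3.122, -0.004]
force: [-0.4, -0.4, 4.6]
width: 0.0427
finger_force: 35.8
```

Call:
servo_tool:
  steps: "255 0 0 0 0; 255 0 0 0 0"

```text
time_s: 3.23
eef_pos: [0.5033, -0.2626, 0.0525]
eef_rot: [-0.322, 3.122, -0.004]
force: [0.2, -0.7, 6.0]
width: 0.0425
finger_force: 35.9
```

Call:
servo_tool:
  steps: "255 0 0 -15 0; 255 0 0 -40 0; 255 0 0 -65 0; 255 -2 15 -75 0; 255 -5 40 -75 0"

```text
time_s: 3.65
eef_pos: [0.5016, -0.2246, 0.1298]
eef_rot: [-0.318, 3.118, -0.01]
force: [0.7, 0.7, -1.2]
width: 0.0423
finger_force: 36.1
```

Call:
servo_tool:
  steps: "255 -4 30 0 0; 255 -8 60 0 0; 255 -12 90 0 0; 255 -16 120 0 0; 255 -20 150 0 0"

```text
time_s: 4.07
eef_pos: [0.4868, -0.0691, 0.1253]
eef_rot: [0.322, -3.125, -0.0]
force: [0.8, -0.5, -0.2]
width: 0.0426
finger_force: 36.0
```

Call:
servo_tool:
  steps: "255 -4 30 0 0; 255 -8 60 0 0; 255 -12 90 0 0; 255 -15 120 0 0; 255 -16 137 0 0"

```text
time_s: 4.48
eef_pos: [0.4742, 0.0695, 0.1252]
eef_rot: [0.325, -3.124, -0.002]
force: [0.7, -0.5, -1.8]
width: 0.0424
finger_force: 36.1
```

```bash
python3 - <<'E'
from h import *
for n in("wrist","top"):
    s=bot.observe();im=vision.camera(n)[:,:,::-1].copy();cv2.imwrite(f"pics/{n}2.png",im)
print(s["eef_pos"],s["eef_rot"],s["force"],s["width"],s["time_s"])
E
```

```text
[0.47363863 0.07124434 0.12508814] [ 0.32639503 -3.1236183  -0.00474428] [-1.50478429  1.85916793 -1.03033216] 0.04288506044451396 4.5333
```

View pics/wrist2.png

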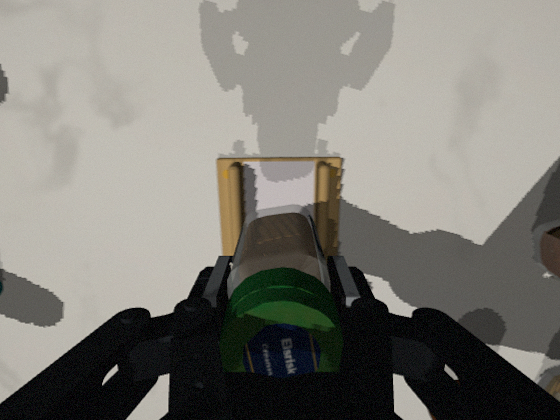

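The wrist picture shows the jar held upright above the porch. The lane's front lip runs from (219,158) to (343,157). The inner guide edges are near (243,165) and (317,165).

```bash
python3 - <<'E'
from h import *
s=bot.observe()
a=wray(s,(219,158),.006);b=wray(s,(343,157),.006);print(a,b,np.linalg.norm(a-b),"mid",(a+b)/2)
d=(a-b)[:2];yaw=np.degrees(np.arctan2(-d[0],d[1])) if False else np.degrees(np.arctan2(b[1]-a[1],b[0]-a[0]));print("lip dir",yaw)
print(s["eef_pos"],w2tool(s,(a+b)/2),w2tool(s,a),w2tool(s,b),w2tool(s,[.4768,.0662,.0585]))
print(np.degrees(2*np.arctan2(s["eef_rot"][1],s["eef_rot"][0])))
E
```

```text
[0.44827763 0.01708172 0.006     ] [0.42819895 0.10833339 0.006     ] 0.09343457634668047 mid [0.43823829 0.06270756 0.006     ]
lip dir 102.40939795503233
[0.47410305 0.0692462  0.12507962] [ 36.35279852   0.95698756 119.10729482] [ 36.02022414 -45.75909848 119.0658989 ] [ 36.68537289  47.6730736  119.14869074] [-2.05359048 -3.59905939 66.57497746]
-167.99850547084043
```

Call:
servo_tool:
  steps: "255 -2 -1 0 0; 255 -3 -1.5 10 0; 255 -3 -1.5 25 0; 255 -3 -1.5 42 0; 255 -3 -1.5 55 0"

```text
time_s: 5.0
eef_pos: [0.4782, 0.0646, 0.0687]
eef_rot: [0.319, -3.124, 0.0]
force: [-0.2, 0.3, -0.7]
width: 0.0424
finger_force: 36.1
```

Call:
servo_tool:
  steps: "255 0 0 4 0; 255 0 0 7 0; 255 0 0 9 0; 255 0 0 11 0; 255 0 0 11 0"

```text
time_s: 5.42
eef_pos: [0.479, 0.0657, 0.0597]
eef_rot: [-0.322, 3.124, -0.0]
force: [0.0, -0.7, -1.2]
width: 0.0425
finger_force: 36.1
```

```bash
python3 - <<'E'
from h import *
s=bot.observe();im=vision.camera("wrist")[:,:,::-1].copy();cv2.imwrite(f"pics/wrist3.png",im[100:400])
im=vision.camera("top")[:,:,::-1].copy();cv2.imwrite(f"pics/top3.png",im)
s=bot.observe();print(s["eef_pos"],s["force"],s["torque"])
E
```

```text
[0.47910279 0.06594505 0.05998624] [-0.54365415 -0.15704341 -1.33808609] [-0.01129455 -0.0254263  -0.02011592]
```

View pics/wrist3.png

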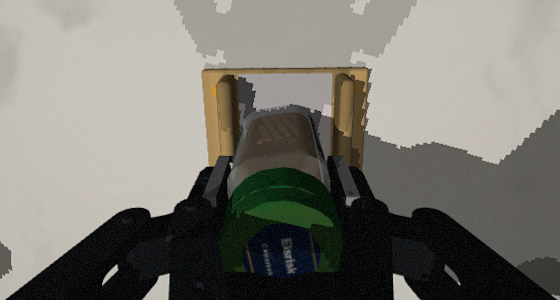

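The jar is now between the guides. The lip's middle is at column 286.5 and the jar is near column 280, so the lane's middle is about 3 mm toward +y. I will shift by that and set the jar down.

Call:
servo_tool:
  steps: "255 0 1.5 0 0; 255 0 3 0 0; 255 0 3 0.7 0; 255 0 3 1.3 0; 255 0 3 1.3 0"

```text
time_s: 5.93
eef_pos: [0.4782, 0.0691, 0.0585]
eef_rot: [-0.323, 3.124, 0.0]
force: [-0.1, -0.7, 2.3]
width: 0.0425
finger_force: 36.3
```

Call:
servo_tool:
  steps: "230 0 0 0 0; 170 0 0 0 0; 100 0 0 0 0; 30 0 0 0 0; 0 0 0 0 0"

```text
time_s: 6.35
eef_pos: [0.4777, 0.0689, 0.0579]
eef_rot: [0.322, -3.125, 0.0]
force: [-0.4, -0.5, -0.5]
width: 0.0741
finger_force: 0.0
```

Call:
servo_tool:
  steps: "0 0 0 0 0; 0 0 0 -10 0; 0 0 0 -35 0; 0 0 0 -70 0; 0 30 0 -80 0"

```text
time_s: 6.77
eef_pos: [0.4564, 0.0629, 0.1451]
eef_rot: [-0.321, 3.11, -0.002]
force: [1.3, 0.3, 2.4]
width: 0.0851
finger_force: 0.0
```

Call:
servo_tool:
  steps: "100 35 0 0 0; 255 50 0 0 0; 255 50 0 0 0; 255 50 0 0 0; 255 50 0 0 0"

```text
time_s: 7.18
eef_pos: [0.4008, 0.0526, 0.1389]
eef_rot: [-0.322, 3.123, -0.0]
force: [1.3, -0.3, 0.1]
width: 0.0257
finger_force: 0.0
```

```bash
python3 - <<'E'
from h import *
s=bot.observe();w=vision.camera("wrist")[:,:,::-1].copy();cv2.imwrite(f"pics/wrist4.png",w)
t=vision.camera("top")[:,:,::-1].copy();sc=vision.camera("scene")[:,:,::-1]
a=cv2.resize(sc[140:260,200:340],None,fx=2.5,fy=2.5);b=cv2.resize(t[140:270,225:300],None,fx=2.6,fy=2.6)
out=np.zeros((420,790,3),np.uint8);out[:300,:350]=a[:300,:350];out[:338,350:545]=b[:338,:195];out[:184,545:785]=cv2.resize(w,(245,184))[:, :240]
cv2.imwrite("pics/m4.png",out)
s=bot.observe();print(s["eef_pos"],s["force"],s["width"],s["time_s"])
E
```

```text
[0.40068632 0.05269972 0.13841256] [0.48839341 0.52070769 0.68038012] 0.0020052493537718306 7.3333
```

View pics/m4.png

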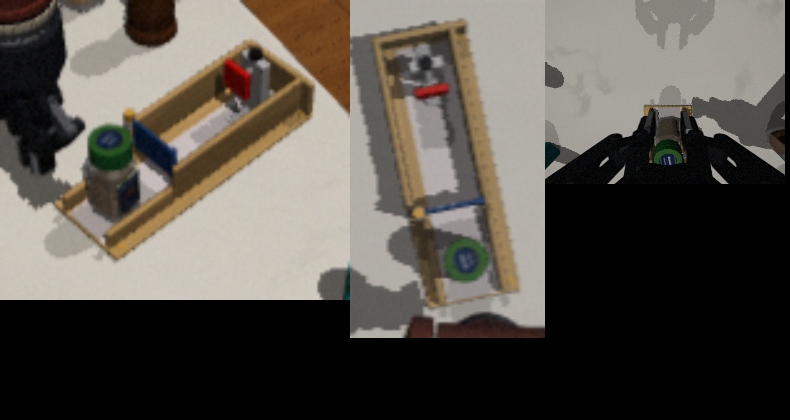

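The montage shows the jar standing upright on the porch, with its cap at (466,260) and the gate still shut. The fingers are behind it.

```bash
python3 - <<'E'
from h import *
s=bot.observe()
j=ray("top",(269.6,240),.105);t=np.array([.5306,.0778]);th=np.radians(12.14);R=np.array([[np.cos(th),-np.sin(th)],[np.sin(th),np.cos(th)]])
print("jar",j,"lane",R.T@(j[:2]-t),"release TCP lane",R.T@(np.array([.4778,.0689])-t), "TCP now lane",R.T@(s["eef_pos"][:2]-t))
hsv=cv2.cvtColor(cv2.imread("pics/wrist4.png"),cv2.COLOR_BGR2HSV)
m=cv2.inRange(hsv,(45,80,30),(80,255,255));ys,xs=np.nonzero(m);print(xs.min(),xs.max(),ys.min(),ys.max())
p=wray(s,((xs.min()+xs.max())/2,(ys.min()+ys.max())/2),.1);print(p,w2tool(s,p))
print("yaw",np.degrees(2*np.arctan2(s["eef_rot"][1],s["eef_rot"][0])))
E
```

```text
jar [0.47917376 0.06707363 0.105     ] lane [-0.05253195  0.00032851] release TCP lane [-0.0534909   0.00240293] TCP now lane [-0.13228699  0.00278204]
9 313 318 377
[ 0.48258832 -0.00501157  0.1       ] [-68.35882845 -73.22000567  38.47020379]
yaw 191.78627030199382
```

Call:
servo_tool:
  steps: "255 0 -0.5 30 0; 255 0 -0.5 60 0; 255 -5 -0.5 82 0; 255 -20 -0.5 82 0; 255 -38 -0.5 82 0"

```text
time_s: 7.75
eef_pos: [0.4346, 0.0601, 0.0532]
eef_rot: [0.322, -3.118, -0.001]
force: [0.7, -0.3, 0.2]
width: 0.0001
finger_force: 0.0
```

```bash
python3 - <<'E'
from h import *
s=bot.observe();print(s["eef_pos"],s["force"])
t=np.array([.5306,.0778]);th=np.radians(12.14);R=np.array([[np.cos(th),-np.sin(th)],[np.sin(th),np.cos(th)]])
p=ray("top",(225+141/4.5,140+165/4.5),.08);print("pad lane",R.T@(p[:2]-t),"TCP",R.T@(s["eef_pos"][:2]-t))
E
```

```text
[0.43458603 0.0600806  0.05322777] [ 0.73187944 -0.25670166  0.207906  ]
pad lane [0.10909309 0.0012657 ] TCP [-0.09759318  0.00286871]
```

Call:
servo_tool:
  steps: "255 -6 0 0 0; 255 -12 0 0 0; 255 -18 0 0 0; 255 -25 0 0 0; 255 -32 0 0 0"

```text
time_s: 8.17
eef_pos: [0.4684, 0.0665, 0.0561]
eef_rot: [0.322, -3.125, -0.0]
force: [-0.0, 0.1, 0.2]
width: -0.0001
finger_force: 0.1
```

Call:
servo_tool:
  steps: "255 -7 0 0 0; 255 -14 0 0 0; 255 -21 0 0 0; 255 -28 0 0 0; 255 -35 0 0 0"

```text
time_s: 8.58
eef_pos: [0.5022, 0.0733, 0.0558]
eef_rot: [0.323, -3.123, 0.001]
force: [-2.0, -1.5, 1.8]
width: 0.0003
finger_force: 0.5
```

Call:
servo_tool:
  steps: "255 -7 0 0 0; 255 -14 0 0 0; 255 -21 0 0 0; 255 -28 0 0 0; 255 -32 0 0 0"

```text
time_s: 9.0
eef_pos: [0.535, 0.0803, 0.0562]
eef_rot: [-0.323, 3.124, -0.0]
force: [-1.3, -0.8, -0.4]
width: -0.0003
finger_force: 0.7
```

```bash
python3 - <<'E'
from h import *
s=bot.observe();t=vision.camera("top")[:,:,::-1].copy();sc=vision.camera("scene")[:,:,::-1]
a=cv2.resize(sc[140:260,200:340],None,fx=2.5,fy=2.5);b=cv2.resize(t[140:270,225:300],None,fx=2.6,fy=2.6)
out=np.zeros((340,545,3),np.uint8);out[:300,:350]=a[:300,:350];out[:338,350:545]=b[:338,:195]
cv2.imwrite("pics/m5.png",out)
t=np.array([.5306,.0778]);th=np.radians(12.14);R=np.array([[np.cos(th),-np.sin(th)],[np.sin(th),np.cos(th)]])
print("TCP",R.T@(s["eef_pos"][:2]-t),s["eef_pos"],R.T@s["force"][:2])
E
```

```text
TCP [0.00488046 0.00153001] [0.53504955 0.08032216 0.0561742 ] [-1.41086134 -0.51684037]
```

View pics/m5.png

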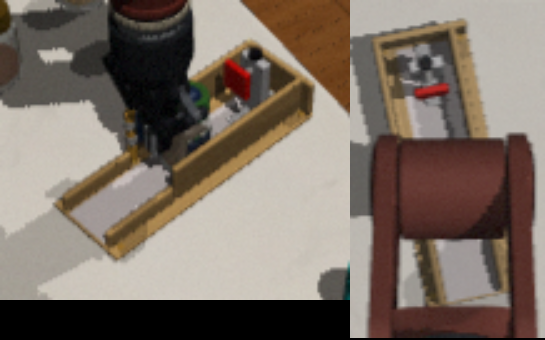

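The scene part of the montage shows the green cap at (198,97), beyond the gate line and upright. The gate is swung in beside the pusher and the path to the pad at (237,80) is clear.

Call:
servo_tool:
  steps: "255 -6 0 0 0; 255 -12 0 0 0; 255 -18 0 0 0; 255 -24 0 0 0; 255 -29 0 0 0"

```text
time_s: 9.52
eef_pos: [0.5633, 0.0863, 0.0563]
eef_rot: [-0.322, 3.124, 0.0]
force: [-1.0, 0.3, -0.0]
width: 0.0
finger_force: 0.5
```

Call:
servo_tool:
  steps: "255 -2 0 0 0; 255 -4 0 0 0; 255 -6 0 0 0; 255 -8 0 0 0; 255 -10 0 0 0"

```text
time_s: 9.93
eef_pos: [0.5721, 0.0881, 0.0561]
eef_rot: [-0.322, 3.125, -0.0]
force: [0.2, 0.8, -0.5]
width: -0.0001
finger_force: 0.3
```

Call:
servo_tool:
  steps: "255 -1 0 0 0; 255 -2.5 0 0 0; 255 -4 0 0 0; 255 -5.5 0 0 0; 255 -7 0 0 0"

```text
time_s: 10.35
eef_pos: [0.5782, 0.0893, 0.0559]
eef_rot: [0.323, -3.123, 0.0]
force: [-2.2, -0.8, 0.5]
width: 0.0004
finger_force: 1.4
```

Call:
servo_tool:
  steps: "255 -1 0 0 0; 255 -2 0 0 0; 255 -3 0 0 0; 255 -4 0 0 0; 255 -4 0 0 0"

```text
time_s: 10.77
eef_pos: [0.5836, 0.0902, 0.0564]
eef_rot: [-0.322, 3.123, -0.0]
force: [-0.1, -0.9, -0.5]
width: 0.0002
finger_force: 0.7
```

Call:
servo_tool:
  steps: "255 -1 0 0 0; 255 -2 0 0 0; 255 -3 0 0 0; 255 -4 0 0 0; 255 -4 0 0 0"

```text
time_s: 11.18
eef_pos: [0.5867, 0.0911, 0.0561]
eef_rot: [0.322, -3.125, 0.0]
force: [-0.7, -1.5, 0.7]
width: -0.0
finger_force: 0.6
```

Call:
servo_tool:
  steps: "255 -1 0 0 0; 255 -2 0 0 0; 255 -3 0 0 0; 255 -4 0 0 0; 255 -4 0 0 0"

```text
time_s: 11.6
eef_pos: [0.5898, 0.0919, 0.0558]
eef_rot: [0.322, -3.123, 0.0]
force: [-4.4, -2.1, 1.8]
width: -0.0003
finger_force: 0.6
```

Call:
servo_tool:
  steps: "255 -1 0 0 0; 255 -1 0 0 0"

```text
time_s: 11.77
eef_pos: [0.5905, 0.092, 0.0557]
eef_rot: [0.322, -3.123, 0.0]
force: [-5.1, -1.9, 2.2]
width: 0.0001
finger_force: 0.6
```

Call:
servo_tool:
  steps: "255 -1 0 0 0; 255 -1 0 0 0"

```text
time_s: 11.93
eef_pos: [0.5912, 0.0922, 0.0556]
eef_rot: [0.322, -3.122, 0.0]
force: [-5.3, -2.7, 3.2]
width: 0.0001
finger_force: 0.6
```

Call:
servo_tool:
  steps: "255 -1 0 0 0; 255 -2 0 0 0; 255 -2 0 0 0"

```text
time_s: 12.18
eef_pos: [0.5925, 0.0925, 0.0554]
eef_rot: [0.322, -3.12, 0.0]
force: [-7.0, -2.5, 3.4]
width: -0.0001
finger_force: 0.6
```

Call:
servo_tool:
  steps: "255 -0.5 0 0 0; 255 -0.5 0 0 0; 255 -0.5 0 0 0; 255 -0.5 0 0 0; 255 -0.5 0 0 0"

```text
time_s: 12.6
eef_pos: [0.5927, 0.0925, 0.0553]
eef_rot: [0.322, -3.12, 0.0]
force: [-6.9, -3.0, 3.0]
width: -0.0001
finger_force: 0.6
```

Call:
servo_tool:
  steps: "255 -0.7 0 0 0; 255 -0.7 0 0 0; 255 -0.7 0 0 0; 255 -0.7 0 0 0; 255 -0.7 0 0 0"

```text
time_s: 13.02
eef_pos: [0.5931, 0.0927, 0.0553]
eef_rot: [0.322, -3.119, 0.0]
force: [-8.2, -3.2, 4.4]
width: 0.0002
finger_force: 0.6
```

Call:
servo_tool:
  steps: "255 1 0 0 0; 255 3 0 0 0; 255 5 0 0 0; 255 7 0 0 0; 255 9 0 0 0"

```text
time_s: 13.43
eef_pos: [0.5875, 0.0912, 0.0562]
eef_rot: [-0.322, 3.123, 0.0]
force: [-0.9, -1.8, -0.3]
width: -0.0005
finger_force: 0.7
```

Call:
servo_tool:
  steps: "255 2 0 0 0; 255 4 0 0 0; 255 7 0 0 0; 255 9 0 0 0; 255 9 0 0 0"

```text
time_s: 13.85
eef_pos: [0.5776, 0.0893, 0.0562]
eef_rot: [0.322, -3.125, -0.0]
force: [0.3, -2.8, 0.9]
width: -0.0001
finger_force: 0.6
```

Call:
servo_tool:
  steps: "255 0 0 -10 0; 255 0 0 -25 0; 255 0 0 -50 0; 255 0 0 -80 0; 255 0 0 -110 0"

```text
time_s: 14.27
eef_pos: [0.5776, 0.0898, 0.1674]
eef_rot: [0.322, -3.124, -0.001]
force: [1.0, -1.1, 0.7]
width: -0.0
finger_force: 0.0
```

Call:
servo_tool:
  steps: "255 40 0 -20 0; 255 80 0 -30 0; 255 120 0 -30 0; 255 150 0 -30 0; 255 150 0 -30 0"

```text
time_s: 14.68
eef_pos: [0.4249, 0.0588, 0.1948]
eef_rot: [0.322, -3.12, -0.002]
force: [0.1, 0.2, -1.0]
width: 0.0003
finger_force: 0.0
```

```bash
python3 - <<'E'
from h import *
t=vision.camera("top")[:,:,::-1].copy();sc=vision.camera("scene")[:,:,::-1];w=vision.camera("wrist")[:,:,::-1]
a=cv2.resize(sc[140:260,200:340],None,fx=2.5,fy=2.5);b=cv2.resize(t[140:270,225:300],None,fx=2.6,fy=2.6)
out=np.zeros((340,785,3),np.uint8);out[:300,:350]=a[:300,:350];out[:338,350:545]=b[:338,:195];out[:180,545:785]=cv2.resize(w,(240,180))
cv2.imwrite("pics/m6.png",out)
s=bot.observe();print(s["eef_pos"],s["force"],s["time_s"])
E
```

```text
[0.43213936 0.05896507 0.19725359] [ 0.81267841 -0.19563746 -0.14330643] 14.8333
```

View pics/m6.png

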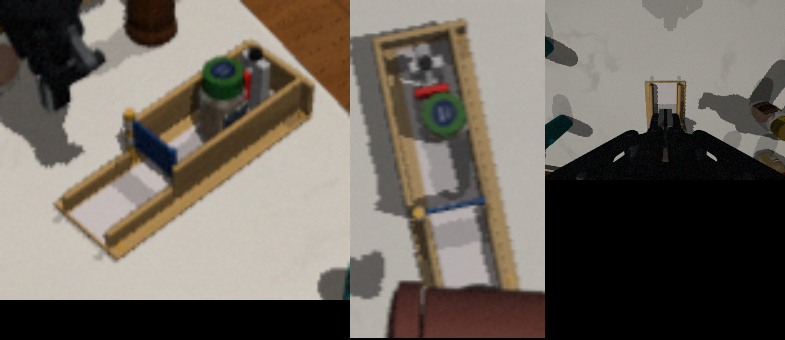

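The jar stands upright against the red pad (cap at (444,115) in the top part), the blue gate is shut, and the arm is clear.

```bash
python3 -c "
from h import *
t=np.array([.5306,.0778]);a=np.radians(12.14);R=np.array([[np.cos(a),-np.sin(a)],[np.sin(a),np.cos(a)]])
print(R.T@(ray('top',(261.2,184.2),.105)[:2]-t))
print(bot.sign_off())"
```

```text
[ 0.08549119 -0.00669775]
the job is handed in; nothing more can be done
None
```

The job is handed in, with no verdict returned: the green-capped jar went through the gate, was pressed on the end pad at about 8 N by the wrist reading (peak about 9 N), and stands upright about 85 mm past the shut gate with the arm clear.

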